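# Pulse the soil mill by its bayonet lid

## Robot

A 6-joint arm with a two-finger parallel gripper is mounted at the origin on a cart in front of the work surface, level with it; the furniture and walls round the work are solid. World frame = base frame: x ahead of the robot, y to its left, z up, the work surface at z = 0. Lengths are in m, angles in degrees, forces in N, time in s.
With the tool pointing down it reaches from about 0.325 to 0.775 m from the base axis. Payload 9.3 kg.
Tool frame: the origin (TCP) lies midway between the tips of the shut fingers; the grasp point (between the pads) lies 19 mm behind it; z points along the fingers, x is the direction in which the jaws open and shut, and the axes are right-handed (so a half turn about z gives the same grasp; the last joint's range is limited). The gripper opens to 85 mm and grips with 20 to 120 N. Pads are 22 mm wide; open, the fingers measure 114 mm over their backs; the gripper's body (76 mm by 85 mm) begins 54 mm behind the grasp point. The pads swing forward as they close: fully open they stand 13 mm farther back than shut.
Start: joints at [56.631, 14.817, 1.232, 76.415, 0, 81.257], TCP at [0.229, 0.5, 0.198] pointing down, gripper open.
Joint ranges: [-174.27, 174.27], [-52.1, 104.24], [-59.71, 78.15], [-110.17, 111.67], [-87.03, 83.33], [-180, 180]. Speed limits (degrees/s): [127.2, 127.2, 159.86, 180, 180, 180].

## Interface

Orientations are given as a 3x3 rotation matrix whose columns are the frame's x, y, z axes.
In Python, from plant import env gives the robot as it stands.
- The arm moves only by the tool send_rows, never from a script. Its argument "commands" is one flat list of numbers, 5 for each row, row after row: the shift along the tool's x, y, z in cm, then the turn about the tool's z in degrees, then the gripper's target within -1 to 1 (shut at 1, half-way at 0, fully open at -1). A call has exactly 5 rows; each row is the pose to reach, as a shift and turn from the pose measured when the call began, along the tool's axes at that moment; what a row does not reach only later rows make up. A row lasts 1/10 s, in which the tool goes at most 50 mm and 8.59 degrees, less where a joint would pass 70% of its speed; a pose out of reach is approached as far as the arm can. A call with a gripper value outside its range is refused whole. The fingers move at their own pace and stop on an object; "grip_force" is the grip in N (left out, the last holds). Time passes only in rows, so rows that repeat a pose let the fingers close, or fill a call up. It gives the time, the measured TCP pose, the force and the opening at its end, in the units of the state.
- env.sense(): the state, without advancing time (a new reading comes with each control period).
- env.capture(name): name is "scene" or "top" or "wrist"; returns a dict with "frame" (480x640x3 uint8, red, green, blue), "depth" (480x640 float32, m along the optical axis (not along the pixel's ray), 0 where there is no reading), "camera_matrix" (3x3 intrinsics, pixels), "cam_to_world" (4x4, takes a point from camera to world coordinates); the wrist camera has in their place "hand_eye" (4x4, takes a point from camera to tool coordinates, whose origin is the TCP and whose axes are the tool frame's). Camera axes: x right, y down, z forward; pixel columns grow to the right and rows downward; lengths in m; the calibration is good to about 2 mm. A picture is of the moment at which its call begins: read the wrist's pose just before it.
- env.close_job(): hands the job in, once; it reports no verdict.
The state is a dict: "clock": time; "joint_positions": joint angles; "qvel": joint speeds; "tau": joint torques, N m; "tool_pos": TCP position; "ee_rot": TCP orientation; "ft_force": force on the tool from outside, world axes, zero at the start; "wrist_torque": the same for the moment, N m; "gripper_width": opening from 0.0 (shut) to 1.0 (fully open).
Only numpy, scipy, OpenCV 4.12 (cv2) and the standard library are available. Lean on these libraries where they do the work, as an engineer would, in place of code of your own. Each camera call takes 0.05 s, during which the arm holds its last target. There are 200 camera calls.

## Task

Fit the loose lid on the sample mill: lower it so that its two lugs drop through the slots of the collar and its flange sits down on the collar, then turn it clockwise (seen from above) against the spring until its white pointers stand inside the amber pulse bands, half-way to the lock. Do not turn it on until it clicks into the lock at the red marks, and leave the pots and the soil tub alone. Finish holding the lid there: your program ends with the lid still gripped and the pointers in the amber bands, because the spring turns the lid back as soon as it is let go.

Things in the scene. Friction and masses are not known exactly. Their poses are not given: they have to be found in the camera images.
- lid_center (a point): centre of the loose mill lid (dark, 0.25 kg, 63 mm high), on its axis, 31.5 mm above its underside; x along its grip bar, z up; it looks and fits the same after a half turn. White nose and spigot 24 mm high, radius 26 mm at the foot, 33.5 mm from 9 mm up; above it a ribbed flange, radius 46 mm, 24 to 31 mm up, with a white pointer below each end of the bar
- lid_bar (a point): centre of the black grip bar on top of the lid, 47 mm above the lid's underside, on its axis: 72 mm long (along x), 18 mm wide, from the flange at 31 mm to the top at 63 mm. Grip it across its 18 mm
- lid_lug (a point): tip of one of the lid's two lugs, which stick out of the spigot below the two ends of the bar: 8 mm wide, out to 39.5 mm from the lid's axis, 10 to 15.5 mm above the lid's underside
- mill_mouth (a point): centre of the mill's collar at its top face, 150 mm above the desk. The mill is fixed: ivory round housing, radius 70 mm, dark control pod toward its -x side. z up, x through the two opposite entry slots (14 mm wide, out to radius 41 mm, through a 7 mm lip). Bore radius 35 mm, 50 mm deep. The seated lid's flange rests on the collar: lid_center is then 7.5 mm above this point
- slot_mark (a point): white line on the dark scale ring at the entry slot on the mill's -x side; a like one is opposite. The lid enters with its bar along the line of the two marks, either way round (each lug has 3 mm to either side), and can then turn only clockwise seen from above
- pulse_mark (a point): middle of the amber pulse band on the scale ring, 36 degrees (0.628 rad) clockwise from slot_mark, reaching 9 degrees to either side, 50 to 61 mm from the mill's axis; a like one is opposite
- lock_mark (a point): middle of the red lock mark on the scale ring, 72 degrees (1.257 rad) clockwise from slot_mark, where the track ends; a like one is opposite. The lugs meet sprung detent balls at about 60 degrees (1.05 rad) and click past them at about 66 degrees (1.15 rad)
- pulse_switch (a joint): sprung ring inside the collar that the lid's lugs push round: 0 rad at rest, grows as the lid turns clockwise. The lugs meet it when the lid has turned 0.25 rad from the entry, so it reads the lid's turn less 0.25: 0.38 in mid pulse band. Its spring asks 0.06 N m at first, 0.12 N m in the band, and turns the lid back when let go. No downward push is needed
- soil_tub: closed tub of soil, 131 mm across, 90 mm high, loose, a bystander; origin at the centre of its underside
- pot_dark: dark sample pot with white cap, 56 mm across, 60 mm high, loose, a bystander; origin at the centre of its underside
- pot_yellow: yellow sample pot with white cap, 50 mm across, 54 mm high, loose, a bystander; origin at the centre of its underside
There are look-alikes about, which are no part of the job. Of the things like the part that bears lid_center, leave any that is blue; of the rest the larger one is meant.

How it is judged:
By the outcome, as a careful person would: the job done as asked, in the order asked, and still so for the second after the job is handed in, while the arm keeps its last pose, push and grip.
It also fails if it takes over 45 s, if anything falls off the work surface, if the arm or the gripper's body presses on something with over 40 N, if the wrist force passes 120 N, or if a joint passes its speed limit or range.

## Working session

There is one attempt and no reset: what is moved stays moved. The work goes in short steps, Python scripts to look and compute and a tool call to move; the robot and the scene stay as the last step left them, time stands still between calls to the robot, and variables do not carry over. Pictures are saved under pics/ and viewed, about 8 in all and at most 12, crops included, and the job is handed in when it is done.

Besides the shell and the picture viewer there is one more tool, called after "Emit:" as name(argument=value, ...) on one line, values as JSON. send_rows: Moves the arm, as the interface text tells. Its arguments: {"type":"object","properties":{"commands":{"type":"array"},"grip_force":{"type":"number"}},"required":["commands"]}

```bash
mkdir -p pics; ls
python3 - <<'E'
from plant import env
import cv2,numpy as np
s=env.sense();print(s)
for n in("scene","top","wrist"):
    c=env.capture(n);np.savez(f"pics/{n}0.npz",**c);cv2.imwrite(f"pics/{n}0.png",c["frame"][:,:,::-1])
    print(n,c["camera_matrix"].round(1).tolist(),c.get("cam_to_world",c.get("hand_eye")).round(3).tolist())
E
```

```text
pics
{'clock': 0.0, 'joint_positions': array([ 5.66323823e+01,  1.48499851e+01,  1.18774479e+00,  7.64134964e+01,
       -1.44453239e-03,  8.12558772e+01]), 'qvel': array([-0.09451954, -0.04592853,  0.0755939 ,  0.0537221 ,  0.09065295,
       -0.00998325]), 'tau': array([ 8.92609060e-04, -5.55641699e+01,  3.44529819e+01,  1.38578712e-02,
       -6.77637445e-05,  2.43169563e-05]), 'tool_pos': array([0.22899593, 0.49970055, 0.19755971]), 'ee_rot': array([[ 4.16653125e-01,  9.09065276e-01, -7.05976303e-04],
       [ 9.09064605e-01, -4.16653686e-01, -1.11782609e-03],
       [-1.31032451e-03, -1.76032336e-04, -9.99999126e-01]]), 'ft_force': array([-0.49526387,  0.08688095, -0.46616066]), 'wrist_torque': array([0.00616768, 0.06489983, 0.03382589]), 'gripper_width': 0.9980517323956768}
scene [[561.3, 0.0, 323.4], [0.0, 561.3, 240.1], [0.0, 0.0, 1.0]] [[-0.854, -0.194, 0.483, -0.108], [-0.519, 0.358, -0.776, 1.138], [-0.022, -0.913, -0.406, 0.642], [0.0, 0.0, 0.0, 1.0]]
top [[482.4, 0.0, 315.6], [0.0, 482.4, 240.5], [0.0, 0.0, 1.0]] [[-0.018, -0.994, 0.105, 0.382], [-1.0, 0.016, -0.02, 0.129], [0.018, -0.105, -0.994, 1.252], [0.0, 0.0, 0.0, 1.0]]
wrist [[413.9, 0.0, 319.2], [0.0, 413.9, 242.7], [0.0, 0.0, 1.0]] [[1.0, 0.0, -0.0, 0.0], [-0.0, 0.964, 0.265, -0.068], [0.0, -0.265, 0.964, -0.176], [0.0, 0.0, 0.0, 1.0]]
```

View pics/top0.png

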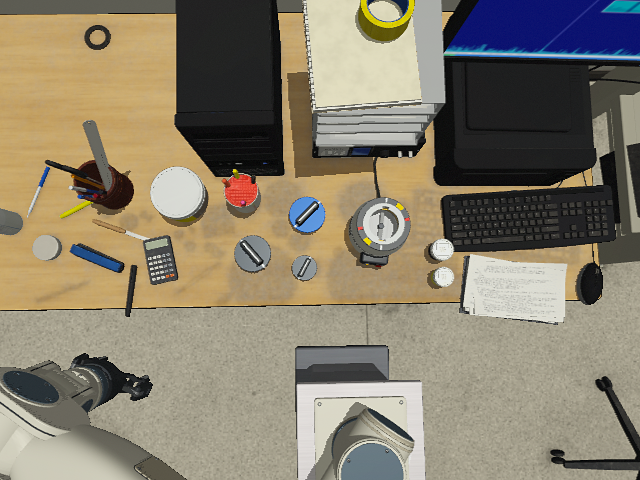

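View pics/scene0.png

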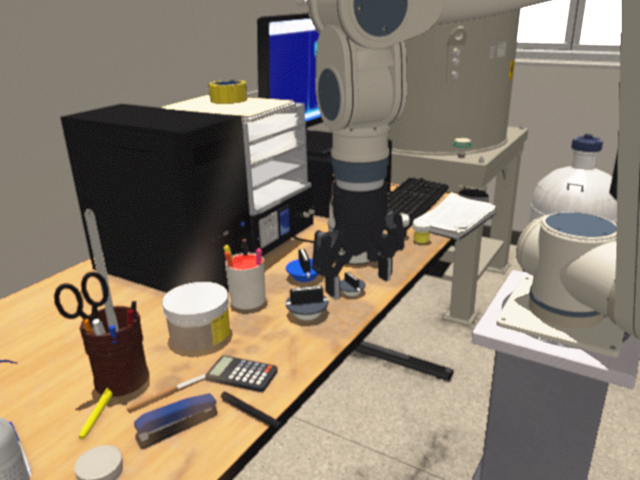

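Top view: dark large lid at (252,254), small look-alike at (304,267), blue one at (307,213), mill at (382,222), pots at (442,250) and (444,277). Next I'll measure coarse positions.

```bash
cat > h.py <<'E'
import numpy as np,cv2
def load(n): 
    d=np.load(f"pics/{n}.npz");return {k:d[k] for k in d.files}
def tw(c): # cam->world
    if "cam_to_world" in c: return c["cam_to_world"]
    T=np.eye(4);T[:3,:3]=c["R"];T[:3,3]=c["p"];return T@c["hand_eye"]
def cloud(c):
    K=c["camera_matrix"];v,u=np.mgrid[:480,:640];d=c["depth"].astype(float)
    P=np.stack([(u-K[0,2])/K[0,0]*d,(v-K[1,2])/K[1,1]*d,d],-1);T=tw(c)
    W=P@T[:3,:3].T+T[:3,3];W[d==0]=np.nan;return W
def onplane(c,uv,z):
    K=c["camera_matrix"];uv=np.atleast_2d(uv).astype(float);T=tw(c)
    r=np.c_[(uv-K[:2,2])/K[0,0],np.ones(len(uv))]@T[:3,:3].T
    return T[:3,3]+r*((z-T[2,3])/r[:,2])[:,None]
def proj(c,X):
    T=tw(c);P=(np.atleast_2d(X)-T[:3,3])@T[:3,:3];K=c["camera_matrix"]
    return P[:,:2]/P[:,2:]*K[0,0]+K[:2,2]
def snap(n,cam="wrist"):
    from plant import env
    s=env.sense();c=env.capture(cam);c["R"]=s["ee_rot"];c["p"]=s["tool_pos"]
    np.savez(f"pics/{n}.npz",**c);cv2.imwrite(f"pics/{n}.png",c["frame"][:,:,::-1]);return c
E
python3 - <<'E'
from h import *
c=load("top0");W=cloud(c)
for n,uv in dict(lid=(252,254),small=(304,267),blue=(307,213),mill=(382,222),pot1=(442,246),pot2=(444,273),tub=(180,193)).items():
    u,v=uv;print(n,W[v,u].round(3),np.nanmax(W[v-12:v+12,u-12:u+12,2]).round(3))
im=cv2.resize(c["frame"][170:300,220:430],None,fx=3.8,fy=3.8,interpolation=cv2.INTER_CUBIC);cv2.imwrite("pics/topc.png",im[:,:,::-1])
E
```

```text
lid [0.476 0.262 0.063] 0.07
small [0.443 0.135 0.047] 0.049
blue [0.576 0.125 0.066] 0.069
mill [ 0.545 -0.054  0.109] 0.157
pot1 [ 0.489 -0.21   0.061] 0.068
pot2 [ 0.422 -0.212  0.06 ] 0.062
tub [0.627 0.434 0.086] 0.095
```

View pics/topc.png

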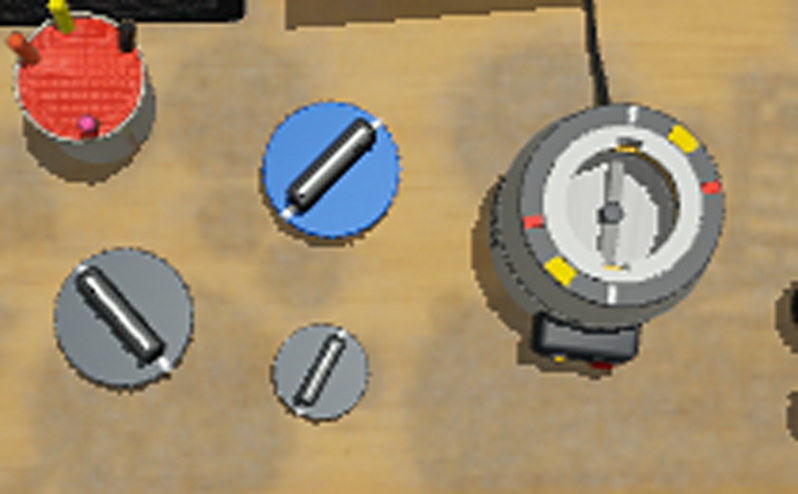

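Emit:
send_rows(commands=[-1.1,3.2,0,-6.4,-1,-2.3,6.5,0,-12.8,-1,-3.4,9.7,0,-19.2,-1,-4.5,13,0,-25.6,-1,-5.7,16.2,0,-32,-1], grip_force=60)

```text
clock: 0.65
tool_pos: [0.3534, 0.3794, 0.1976]
ee_rot: [[-0.133, 0.991, -0.001], [0.991, 0.133, -0.001], [-0.001, -0.001, -1.0]]
ft_force: [0.3, 0.6, -0.1]
gripper_width: 0.999
```

Emit:
send_rows(commands=[-3.3,2.6,1,-8,-1,-6.6,5.3,2.5,-16,-1,-10,7.9,4,-24,-1,-13.3,10.6,5,-31.4,-1,-13.3,10.6,5,-31.4,-1])

```text
clock: 1.15
tool_pos: [0.4786, 0.2581, 0.1455]
ee_rot: [[-0.631, 0.776, -0.003], [0.776, 0.631, -0.003], [-0.0, -0.004, -1.0]]
ft_force: [0.3, 0.1, -0.9]
gripper_width: 0.999
```

Run:
```python
from h import *
c=snap("w1");print(c["p"].round(4),np.degrees(np.arctan2(c["R"][1,0],c["R"][0,0])).round(2))
W=cloud(c);m=(np.hypot(W[...,0]-.476,W[...,1]-.262)<.07)
for lo,hi in((.027,.036),(.055,.07)):
    k=m&(W[...,2]>lo)&(W[...,2]<hi);print(k.sum(),np.median(W[k],0).round(4))
    cnt=W[k][:,:2].astype(np.float32);print(cv2.minEnclosingCircle(cnt),cv2.minAreaRect(cnt))
```

```text
[0.4786 0.2581 0.1455] 129.13
9462 [0.4766 0.2624 0.0307]
((0.47998279333114624, 0.26579204201698303), 0.04694996029138565) ((0.4793916940689087, 0.26514557003974915), (0.09194843471050262, 0.09276077151298523), 39.58921813964844)
2857 [0.4783 0.2641 0.0625]
((0.4804883599281311, 0.26534736156463623), 0.036220140755176544) ((0.48000043630599976, 0.2658217251300812), (0.07178499549627304, 0.018013304099440575), 40.44382095336914)
```

View pics/w1.png

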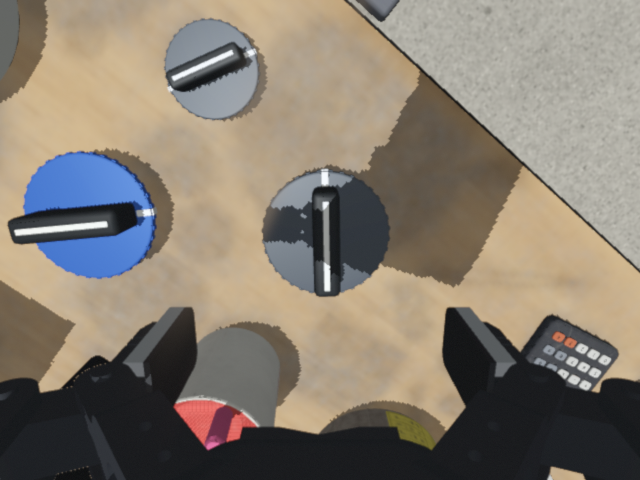

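Wrist view: the dark lid's bar runs vertically at (326,235), with the blue one at (85,215) and the small one at (212,68). Wrist and top heights agree: the bar top is at about 62.5 mm.

Emit:
send_rows(commands=[0.5,0.5,2,-1.3,-1,0.5,0.5,5,-1.3,-1,0.5,0.5,8,-1.3,-1,0.5,0.5,10,-1.3,-1,0.5,0.5,10.9,-1.3,-1])

```text
clock: 1.7
tool_pos: [0.4759, 0.2669, 0.0358]
ee_rot: [[-0.645, 0.764, -0.005], [0.764, 0.645, -0.003], [0.001, -0.006, -1.0]]
ft_force: [-0.3, -0.5, 0.5]
gripper_width: 0.999
```

Run:
```python
from plant import env
s=env.sense();print(s["tool_pos"].round(4),s["ee_rot"].round(4).tolist(),s["ft_force"].round(1),s["gripper_width"])
```

```text
[0.4759 0.2669 0.0358] [[-0.6447, 0.7644, -0.0054], [0.7645, 0.6447, -0.0026], [0.0015, -0.0058, -1.0]] [-0.3 -0.5  0.5] 0.9987987677172464
```

Emit:
send_rows(commands=[-0.3,0.2,0,0,-1,-0.3,0.2,0,0,-1,-0.3,0.2,0,0,0.2,-0.3,0.2,0,0,0.4,-0.3,0.2,0,0,0.4])

```text
clock: 2.2
tool_pos: [0.4797, 0.266, 0.0364]
ee_rot: [[-0.645, 0.765, -0.004], [0.765, 0.645, -0.002], [0.001, -0.005, -1.0]]
ft_force: [-0.6, -0.7, 0.7]
gripper_width: 0.518
```

Emit:
send_rows(commands=[0,0,0,0,1,0,0,0,0,1,0,0,0,0,1,0,0,0,0,1,0,0,0,0,1])

```text
clock: 2.7
tool_pos: [0.4797, 0.266, 0.0364]
ee_rot: [[-0.645, 0.765, -0.004], [0.765, 0.645, -0.002], [0.001, -0.005, -1.0]]
ft_force: [-0.3, -0.1, 0.3]
gripper_width: -0.002
```

Run:
```python
from h import *
c=snap("w2");c2=snap("s2","scene");t=snap("t2","top")
z=lambda i:cv2.resize(i,None,fx=4,fy=4)
a=c["frame"];b=z(c2["frame"][210:360,250:450])[:480,:]
b=cv2.resize(c2["frame"][220:340,260:420],(640,480))
o=np.hstack([cv2.resize(a,(400,300)),cv2.resize(b,(400,300))])
o=np.vstack([o,cv2.resize(t["frame"][170:320,200:400],(800,600))[:300]])
cv2.imwrite("pics/m2.png",o[:,:,::-1])
```

```text
(no output)
```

View pics/m2.png

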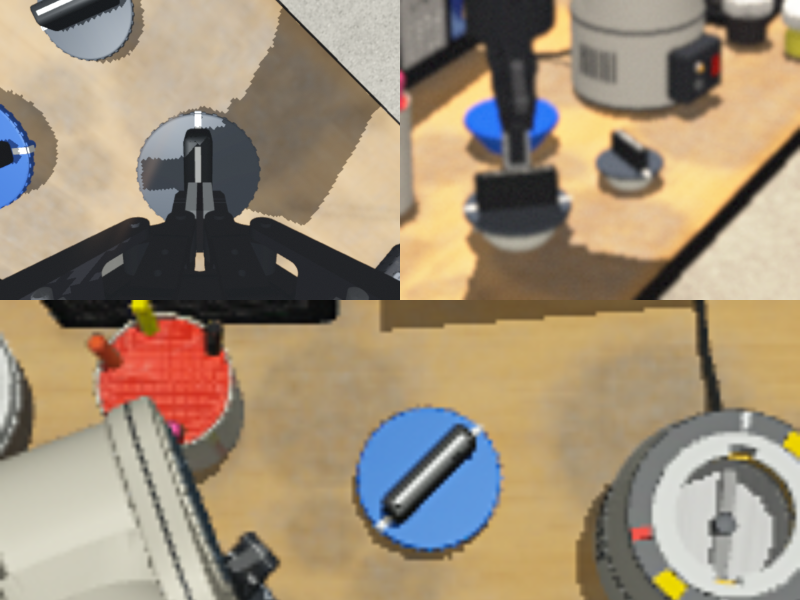

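Run:
```python
from h import *
from plant import env
c=load("w2");W=cloud(c);T=np.eye(4);T[:3,:3]=c["R"];T[:3,3]=c["p"]
L=(W-c["p"])@c["R"]   # tool coords
for v in range(170,470,15): print(v,W[v,320].round(3),(L[v,300]*1e3).round(0),(L[v,320]*1e3).round(0),(L[v,335]*1e3).round(0))
m=(np.hypot(W[...,0]-.4795,W[...,1]-.2655)<.06)&(abs(W[...,2]-.0307)<.004)
p=W[m][:,:2].astype(np.float32);A=np.c_[2*p,np.ones(len(p))]
h=cv2.convexHull(p)[:,0];print(m.sum(),cv2.minEnclosingCircle(p))
s=env.sense();print(s["tool_pos"],s["ft_force"],s["gripper_width"])
i=np.hstack([cv2.resize(c["frame"][180:380,220:420],(400,400),interpolation=2),cv2.resize(load("s2")["frame"][230:330,270:370],(400,400),interpolation=2)])
cv2.imwrite("pics/m3.png",i[:,:,::-1])
```

```text
170 [0.443 0.236 0.   ] [ -9. -47.  37.] [  1. -47.  36.] [  8. -47.  36.]
185 [0.446 0.238 0.031] [ -8. -44.   6.] [  1. -44.   6.] [  7. -44.   6.]
200 [0.451 0.243 0.031] [ -8. -37.   5.] [  1. -37.   6.] [  7. -37.   4.]
215 [0.452 0.244 0.056] [ -7. -35. -18.] [  1. -35. -19.] [  7. -34. -15.]
230 [0.456 0.247 0.062] [ -7. -31. -25.] [  1. -31. -26.] [  6. -31. -25.]
245 [0.46  0.25  0.064] [ -7. -25. -26.] [  1. -26. -27.] [  6. -25. -25.]
260 [0.464 0.254 0.064] [ -7. -19. -26.] [  1. -20. -27.] [  6. -19. -25.]
275 [0.469 0.258 0.063] [ -7. -13. -26.] [  1. -14. -27.] [  6. -13. -25.]
290 [0.474 0.262 0.063] [ -7.  -7. -25.] [  1.  -8. -27.] [  6.  -7. -26.]
305 [0.471 0.259 0.086] [ -6. -11. -49.] [  1. -12. -50.] [  5. -12. -51.]
320 [0.471 0.259 0.097] [ -6. -11. -60.] [  1. -11. -60.] [  5. -11. -60.]
335 [0.471 0.26  0.105] [ -5. -11. -69.] [  1. -11. -69.] [  5. -11. -69.]
350 [0.474 0.262 0.107] [ -5. -12. -79.] [  1.  -7. -71.] [  4. -12. -79.]
365 [0.478 0.265 0.107] [ -4. -12. -87.] [  1.  -2. -70.] [  4. -12. -86.]
380 [0.482 0.269 0.106] [  -4.  -17. -100.] [  1.   3. -70.] [  4. -12. -92.]
395 [0.485 0.271 0.107] [  -4.  -14. -102.] [  1.   8. -71.] [  4.  -9. -94.]
410 [ 0.551  0.328 -0.001] [  -4.  -10. -101.] [ 1. 95. 36.] [  4.   4. -82.]
425 [ 0.56   0.335 -0.001] [  -4.   -8. -102.] [  1. 105.  36.] [  4.   8. -83.]
440 [0.472 0.26  0.147] [  -3.  -11. -110.] [   0.  -11. -110.] [   3.  -10. -110.]
455 [0.471 0.259 0.151] [  -3.  -11. -114.] [   0.  -11. -114.] [   3.  -10. -113.]
19308 ((0.48004472255706787, 0.26581284403800964), 0.04707583785057068)
[0.4796477  0.26604464 0.03637508] [0.25159241 0.14496575 0.02680075] 0.0008990791066025652
```

View pics/m3.png

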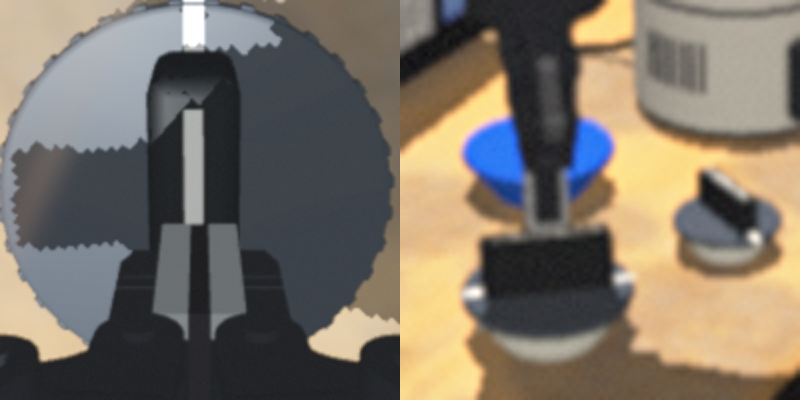

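Run:
```python
from h import *
c=load("s2");w=load("w2");W=cloud(c)
for d in(0,-.019,-.027,-.045): print(d,proj(c,w["p"]+w["R"]@[0,0,d]).round(1))
L=(W-w["p"])@w["R"]
for v in range(250,304,4): print(v,(L[v,307]*1e3).round(0),W[v,307].round(3))
c=load("w1");L=(cloud(c)-c["p"])@c["R"]*1e3
for v in range(300,385,8): print(v,L[v,180].round(0),L[v,190].round(0),L[v,455].round(0))
```

```text
0 [[306.7 299.5]]
-0.019 [[306.4 291.8]]
-0.027 [[306.2 288.5]]
-0.045 [[305.9 281. ]]
250 [  41.   -1. -136.] [0.453 0.297 0.173]
254 [  50.    1. -132.] [0.449 0.305 0.168]
258 [  59.    2. -127.] [0.444 0.312 0.163]
262 [  62.    3. -120.] [0.442 0.315 0.156]
266 [  47.    1. -104.] [0.451 0.303 0.14 ]
270 [ 30.  -0. -86.] [0.46  0.289 0.123]
274 [ 13.  -2. -68.] [0.47  0.275 0.105]
278 [ 14.  -1. -59.] [0.47  0.276 0.096]
282 [  9.  -1. -47.] [0.473 0.272 0.084]
286 [  8.  -1. -37.] [0.474 0.271 0.074]
290 [  4.  -1. -25.] [0.477 0.268 0.062]
294 [  7.  -0. -18.] [0.475 0.272 0.054]
298 [ 4. -0. -6.] [0.477 0.269 0.042]
302 [7. 0. 2.] [0.476 0.271 0.034]
300 [-116.   71.  146.] [-108.   71.  146.] [114.  71. 145.]
308 [-45. -11. -52.] [-42. -10. -49.] [ 44. -11. -52.]
316 [-43. -11. -58.] [-42.  -8. -51.] [ 43. -11. -56.]
324 [-42. -10. -60.] [-42.  -6. -52.] [ 43.  -8. -57.]
332 [-42.  -8. -61.] [-43.  -2. -51.] [ 43.  -6. -57.]
340 [-43.  -5. -61.] [-42.  -0. -53.] [ 43.  -3. -58.]
348 [-42.  -3. -62.] [-42.   3. -53.] [ 44.  -0. -58.]
356 [-42.  -0. -63.] [-42.   5. -53.] [ 43.   2. -59.]
364 [-43.   3. -63.] [-42.   7. -55.] [ 43.   4. -60.]
372 [-42.   5. -64.] [-42.  10. -55.] [ 43.   6. -62.]
380 [-42.   7. -65.] [-85.  93.  64.] [ 43.   9. -61.]
```

The measurement contradicts the stated tool frame. In both the wrist and scene clouds, the real fingertips lie about 38 mm behind the reported TCP (shut at z ≈ -38 mm, open at ≈ -51 mm). World heights from the wrist camera are still right, with the desk at 0. The jaws closed above the bar, so I'll open and go about 38 mm lower.

Emit:
send_rows(commands=[0,0,0,0,-1,0,0,0,0,-1,0,0,0,0,-1,0,0,0,0,-1,0,0,0,0,-1])

```text
clock: 3.35
tool_pos: [0.4796, 0.266, 0.0364]
ee_rot: [[-0.645, 0.765, -0.004], [0.765, 0.645, -0.002], [0.001, -0.005, -1.0]]
ft_force: [0.8, 0.2, -0.5]
gripper_width: 0.849
```

Emit:
send_rows(commands=[0,0,1,0,-1,0,0,2,0,-1,0,0,3,0,-1,0,0,3.8,0,-1,0,0,3.8,0,-1])

```text
clock: 3.85
tool_pos: [0.4786, 0.2656, -0.0032]
ee_rot: [[-0.645, 0.765, -0.007], [0.765, 0.645, -0.003], [0.002, -0.007, -1.0]]
ft_force: [0.5, -0.0, 0.4]
gripper_width: 0.997
```

Emit:
send_rows(commands=[0,0.1,-0.2,0,0.2,0,0.1,-0.2,0,0.2,0,0.1,-0.2,0,0.2,0,0.1,-0.2,0,0.2,0,0.1,-0.2,0,0.2])

```text
clock: 4.35
tool_pos: [0.4795, 0.2663, -0.001]
ee_rot: [[-0.645, 0.765, -0.006], [0.765, 0.645, -0.003], [0.002, -0.007, -1.0]]
ft_force: [0.2, 0.4, 0.6]
gripper_width: 0.399
```

Emit:
send_rows(commands=[0,0,0,0,1,0,0,0,0,1,0,0,0,0,1,0,0,0,0,1,0,0,0,0,1])

```text
clock: 4.85
tool_pos: [0.4796, 0.2664, -0.0007]
ee_rot: [[-0.645, 0.765, -0.006], [0.765, 0.645, -0.003], [0.002, -0.006, -1.0]]
ft_force: [-1.4, 0.4, 5.1]
gripper_width: 0.204
```

Emit:
send_rows(commands=[0,0,-2,0,1,0,0,-7,0,1,0,0,-12,0,1,0,0,-17,0,1,0,0,-20,0,1], grip_force=80)

```text
clock: 5.35
tool_pos: [0.4812, 0.2671, 0.2028]
ee_rot: [[-0.645, 0.764, -0.003], [0.764, 0.645, -0.002], [0.001, -0.003, -1.0]]
ft_force: [0.3, -0.2, -3.1]
gripper_width: 0.194
```

Run:
```python
from h import *
c=snap("w3");t=snap("t3","top");s=snap("s3","scene")
print(c["p"],c["R"].round(3).tolist())
from plant import env
q=env.sense();print(q["ft_force"],q["gripper_width"],q["joint_positions"].round(1))
# mill from top cloud + colour marks
f=t["frame"].astype(int);W=onplane(t,np.argwhere(np.ones((480,640)))[:,::-1],.149).reshape(480,640,3)
C=cloud(t);k=(np.hypot(C[...,0]-.55,C[...,1]+.05)<.1)&(C[...,2]>.12)
print("z hist",np.histogram(C[k][:,2],bins=np.arange(.12,.17,.004)))
R,G,B=f[...,0],f[...,1],f[...,2]
for n,m in dict(red=(R>180)&(G<90)&(B<90),yel=(R>170)&(G>140)&(B<90)).items():
    nn,l,st,ce=cv2.connectedComponentsWithStats((m&k).astype(np.uint8))
    for i in range(1,nn):
        if st[i,4]>4: print(n,st[i,4],ce[i].round(1),C[l==i].mean(0).round(4))
L=(cloud(c)-c["p"])@c["R"]*1e3
o=np.hstack([cv2.resize(c["frame"],(400,300)),cv2.resize(s["frame"],(400,300))])
cv2.imwrite("pics/m4.png",np.vstack([o,cv2.resize(t["frame"][190:265,300:500],(800,300),interpolation=2)])[:,:,::-1])
```

```text
[0.48121522 0.26714046 0.20275337] [[-0.645, 0.764, -0.003], [0.764, 0.645, -0.002], [0.001, -0.003, -1.0]]
[-0.83586755 -0.25365651 -3.99634582] 0.19764793802200903 [ 20.3  15.    1.8  77.   -0.  -19.8]
z hist (array([ 13,  17,  22,  34,  13,  38, 427, 928, 192,   5,   0,   0]), array([0.12 , 0.124, 0.128, 0.132, 0.136, 0.14 , 0.144, 0.148, 0.152,
       0.156, 0.16 , 0.164, 0.168]))
red 12 [406.8 219.1] [ 0.5449 -0.106   0.1488]
red 10 [359.3 227.8] [0.5261 0.005  0.1492]
yel 36 [399.4 206.1] [ 0.5754 -0.0897  0.1492]
yel 5 [384. 209.] [ 0.5723 -0.0566  0.1314]
yel 32 [367.1 240.7] [ 0.496  -0.0121  0.1487]
```

View pics/m4.png

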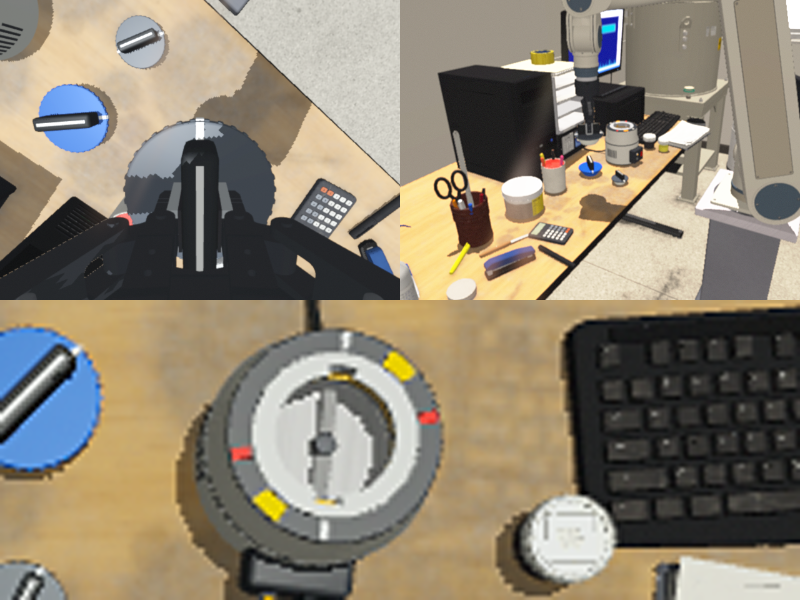

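The lid is held (opening 17 mm) and lifted clear. The mill marks are clear in the top view, and the pair averages put the centre near (0.536, -0.051) with the slot line at about -8.3°. Next I'll go beside the mill for a wrist measurement.

Emit:
send_rows(commands=[-3,-1,-1,7,1,-7,-2.5,-2,15,1,-11,-4,-3.5,23,1,-14.6,-5.5,-4.7,31,1,-16.6,-6.2,-4.7,38.5,1])

```text
clock: 6.0
tool_pos: [0.5418, 0.0977, 0.2467]
ee_rot: [[-0.021, 1.0, -0.005], [1.0, 0.021, -0.002], [-0.002, -0.005, -1.0]]
ft_force: [-0.1, 0.5, -3.0]
gripper_width: 0.197
```

Emit:
send_rows(commands=[0,0,0,5,1,0,0,0,10,1,0,0,0,10,1,0,0,0,10,1,0,0,0,10,1])

```text
clock: 6.5
tool_pos: [0.5415, 0.0979, 0.2458]
ee_rot: [[0.151, 0.989, -0.006], [0.989, -0.151, -0.002], [-0.003, -0.006, -1.0]]
ft_force: [-0.1, -0.1, -3.2]
gripper_width: 0.199
```

```bash
cat > mill.py <<'E'
from h import *
import sys
c=snap(sys.argv[1]);C=cloud(c)
print(c["p"].round(4),c["R"].round(4).tolist(),"ang",np.degrees(np.arctan2(c["R"][1,0],c["R"][0,0])).round(2))
f=c["frame"].astype(int);R,G,B=f[...,0],f[...,1],f[...,2]
k=(np.hypot(C[...,0]-.5356,C[...,1]+.0507)<.066)&(abs(C[...,2]-.15)<.008)
print("plane z",np.median(C[k][:,2]).round(4))
for n,m in dict(red=(R>150)&(G<80)&(B<80),yel=(R>150)&(G>120)&(B<80),wht=(f.min(-1)>200)).items():
    m&=k&(np.hypot(C[...,0]-.5356,C[...,1]+.0507)>.045)
    nn,l,st,ce=cv2.connectedComponentsWithStats(m.astype(np.uint8))
    for i in range(1,nn):
        if st[i,4]>25:
            P=onplane(c,ce[i],.149)[0];d=P[:2]-[.5356,-.0507];print(n,st[i,4],ce[i].round(1),P.round(4),C[l==i].mean(0).round(4),"r",np.hypot(*d).round(4),"a",np.degrees(np.arctan2(d[1],d[0])).round(1))
E
python3 mill.py w4
```

```text
[0.5415 0.0979 0.2458] [[0.1507, 0.9886, -0.006], [0.9886, -0.1507, -0.0024], [-0.0033, -0.0055, -1.0]] ang 81.33
plane z 0.1482
wht 112 [ 93.5 172.8] [ 0.4792 -0.0421  0.149 ] [ 0.4793 -0.0425  0.1482] r 0.057 a 171.3
wht 1841 [103.7 236.8] [ 0.5221 -0.0477  0.149 ] [ 0.5228 -0.0474  0.1497] r 0.0139 a 167.6
wht 80 [116.6 327.6] [ 0.5891 -0.0577  0.149 ] [ 0.5896 -0.0584  0.148 ] r 0.054 a -7.5
```

View pics/w4.png

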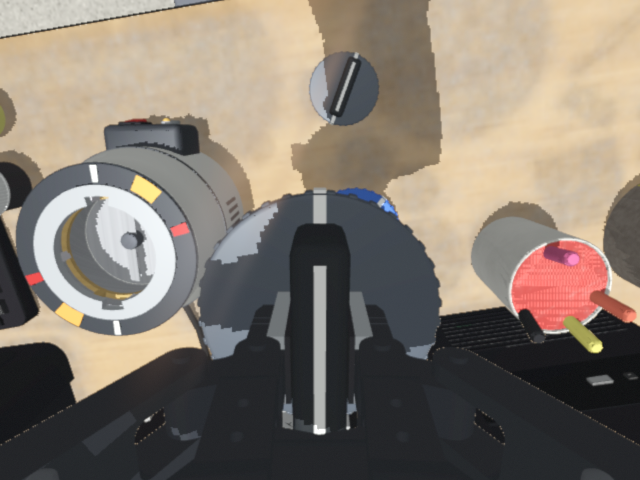

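Run:
```python
from h import *
c=load("w4");C=cloud(c);f=c["frame"].astype(int);L=(C-c["p"])@c["R"]*1e3
k=(np.hypot(L[...,0],L[...,1])<60)&(abs(L[...,2]+31)<12)&(L[...,1]<-5)
k[:, :200]=0
print("flange z",np.median(L[k][:,2]))
fl=k&(abs(L[...,2]-np.median(L[k][:,2]))<3)
h=cv2.convexHull(L[fl][:,:2].astype(np.float32))[:,0];h=h[(h[:,1]<-8)]
s=np.linalg.lstsq(np.c_[2*h,np.ones(len(h))],(h**2).sum(1),rcond=None)[0];print("lid centre tool mm",s[:2],"r",np.sqrt(s[2]+s[0]**2+s[1]**2),len(h))
hsv=cv2.cvtColor(c["frame"],cv2.COLOR_RGB2HSV);m0=(abs(C[...,2]-.149)<.006)&(np.hypot(C[...,0]-.535,C[...,1]+.05)<.066)
P={}
for n,(a,b) in dict(red=(0,8),yel=(18,32)).items():
    m=m0&(hsv[...,0]>=a)&(hsv[...,0]<=b)&(hsv[...,1]>140)&(hsv[...,2]>100)&(np.hypot(C[...,0]-.535,C[...,1]+.05)>.046)
    nn,l,st,ce=cv2.connectedComponentsWithStats(m.astype(np.uint8))
    o=[onplane(c,ce[i],.149)[0] for i in range(1,nn) if st[i,4]>25];
    for p in o: print(n,p.round(4))
    if len(o)==2: d=o[1]-o[0];print("mid",((o[0]+o[1])/2).round(4),np.degrees(np.arctan2(d[1],d[0])))
# collar: light ring outer edge ellipse
m=(m0&(hsv[...,1]<40)&(hsv[...,2]>150)&(np.hypot(C[...,0]-.535,C[...,1]+.05)<.052))
cn=max(cv2.findContours(m.astype(np.uint8),0,1)[0],key=cv2.contourArea)[:,0]
q=onplane(c,cn,.15)[:,:2];s=np.linalg.lstsq(np.c_[2*q,np.ones(len(q))],(q**2).sum(1),rcond=None)[0];print("collar",s[:2],np.sqrt(s[2]+s[0]**2+s[1]**2))
```

```text
flange z -31.278706833431315
lid centre tool mm [ 0.35031143 -0.56940956] r 46.347646742764944 29
red [ 0.5437 -0.1047  0.149 ]
collar [ 0.53451561 -0.05031511] 0.048305314240816924
```

Wrist view: mill at (110,245), slot marks at (93,173) and (117,328), held lid at (320,290) centred in the jaws. The wrist puts the mill centre at (0.5345, -0.0502) with the slot line at -8.1°, within 1.5 mm of the top view. Moving over the mill.

Emit:
send_rows(commands=[-3,0.3,0,-0.5,1,-7,0.8,0,-0.5,1,-11,1.2,0,-0.5,1,-14,1.6,2,-0.5,1,-14.8,1.6,4,-0.5,1])

```text
clock: 7.05
tool_pos: [0.535, -0.0535, 0.2062]
ee_rot: [[0.143, 0.99, -0.004], [0.99, -0.143, -0.003], [-0.004, -0.004, -1.0]]
ft_force: [-0.2, 0.7, -2.6]
gripper_width: 0.196
```

Emit:
send_rows(commands=[0,0,1,0,1,0,0,2,0,1,0,0,2.5,0,1,0,0,2.5,0,1,0,0,2.5,0,1])

```text
clock: 7.55
tool_pos: [0.5353, -0.053, 0.1817]
ee_rot: [[0.142, 0.99, -0.003], [0.99, -0.142, -0.004], [-0.004, -0.003, -1.0]]
ft_force: [0.8, -0.1, -3.4]
gripper_width: 0.197
```

Emit:
send_rows(commands=[0.22,0,0,0,1,0.22,0,1,0,1,0.22,0,2,0,1,0.22,0,2.5,0,1,0.22,0,2.5,0,1])

```text
clock: 8.05
tool_pos: [0.5348, -0.0508, 0.1555]
ee_rot: [[0.142, 0.99, -0.005], [0.99, -0.142, -0.003], [-0.004, -0.005, -1.0]]
ft_force: [-0.1, -0.0, -2.4]
gripper_width: 0.197
```

Run:
```python
from h import *
c=snap("w5");L=(cloud(c)-c["p"])@c["R"]*1e3
print(c["p"].round(4),c["R"].round(4).tolist())
hsv=cv2.cvtColor(c["frame"],cv2.COLOR_RGB2HSV)
cv2.imwrite("pics/w5c.png",c["frame"][:,:,::-1])
```

```text
[ 0.5348 -0.0508  0.1555] [[0.1423, 0.9898, -0.0054], [0.9898, -0.1424, -0.0031], [-0.0039, -0.0049, -1.0]]
```

View pics/w5c.png

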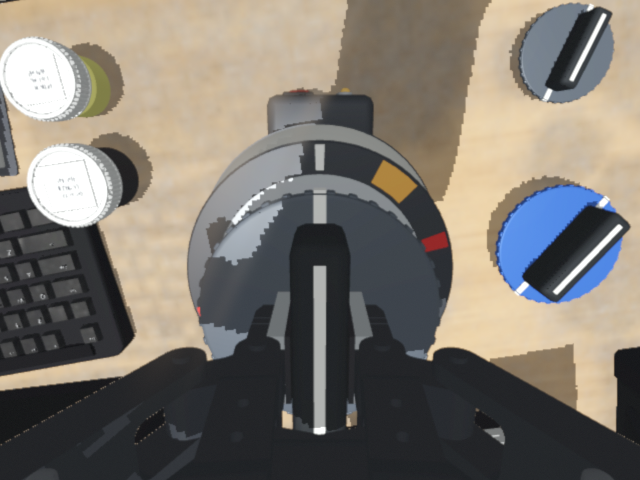

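Wrist view: the slot mark (320,158) is in line with the lid's pointer (320,208), ring concentric. Lowering in stages.

Emit:
send_rows(commands=[0,0,0.4,0,1,0,0,0.8,0,1,0,0,1.2,0,1,0,0,1.5,0,1,0,0,1.5,0,1])

```text
clock: 8.6
tool_pos: [0.5349, -0.0509, 0.1407]
ee_rot: [[0.142, 0.99, -0.005], [0.99, -0.142, -0.003], [-0.004, -0.005, -1.0]]
ft_force: [-1.1, -0.3, -2.5]
gripper_width: 0.193
```

Emit:
send_rows(commands=[0,0,0.2,0,1,0,0,0.4,0,1,0,0,0.6,0,1,0,0,0.8,0,1,0,0,0.8,0,1])

```text
clock: 9.1
tool_pos: [0.5347, -0.0508, 0.1323]
ee_rot: [[0.142, 0.99, -0.006], [0.99, -0.142, -0.003], [-0.004, -0.005, -1.0]]
ft_force: [0.5, 0.1, -2.1]
gripper_width: 0.194
```

Emit:
send_rows(commands=[0,0,0.2,0,1,0,0,0.4,0,1,0,0,0.5,0,1,0,0,0.6,0,1,0,0,0.6,0,1])

```text
clock: 9.6
tool_pos: [0.5346, -0.0508, 0.1262]
ee_rot: [[0.142, 0.99, -0.006], [0.99, -0.142, -0.003], [-0.004, -0.005, -1.0]]
ft_force: [0.3, -0.6, -3.0]
gripper_width: 0.198
```

Emit:
send_rows(commands=[0,0,0.05,0,1,0,0,0.1,0,1,0,0,0.15,0,1,0,0,0.2,0,1,0,0,0.2,0,1])

```text
clock: 10.1
tool_pos: [0.5348, -0.0509, 0.1254]
ee_rot: [[0.142, 0.99, -0.004], [0.99, -0.142, -0.003], [-0.004, -0.004, -1.0]]
ft_force: [-3.2, -1.1, 7.8]
gripper_width: 0.199
```

Seated: it stopped at the predicted height (0.1254 m), with about 10 N of push showing. Turning clockwise.

Emit:
send_rows(commands=[0,0,0,4,1,0,0,0,8,1,0,0,0,12,1,0,0,0,16,1,0,0,0,18,1])

```text
clock: 10.6
tool_pos: [0.5347, -0.0508, 0.1255]
ee_rot: [[0.443, 0.896, -0.004], [0.896, -0.443, -0.003], [-0.005, -0.002, -1.0]]
ft_force: [-0.6, 0.7, 0.7]
gripper_width: 0.197
```

Run:
```python
from plant import env
import numpy as np
s=env.sense();R=s["ee_rot"];print(s["tool_pos"].round(4),np.degrees(np.arctan2(R[1,0],R[0,0])),s["ft_force"].round(1),s["wrist_torque"].round(3),s["gripper_width"])
```

```text
[ 0.5347 -0.0508  0.1255] 63.67791519481106 [-0.6  0.7  0.7] [0.342 0.243 0.159] 0.1965029853344454
```

Emit:
send_rows(commands=[0,0,0,4,1,0,0,0,8,1,0,0,0,12,1,0,0,0,16,1,0,0,0,17.8,1])

```text
clock: 11.1
tool_pos: [0.5347, -0.0506, 0.1256]
ee_rot: [[0.698, 0.716, -0.004], [0.716, -0.698, -0.003], [-0.005, -0.001, -1.0]]
ft_force: [-0.1, -0.2, -1.1]
gripper_width: 0.191
```

Emit:
send_rows(commands=[0,0,0,0,1,0,0,0,0,1,0,0,0,0,1,0,0,0,0,1,0,0,0,0,1])

```text
clock: 11.6
tool_pos: [0.5348, -0.0506, 0.1256]
ee_rot: [[0.698, 0.716, -0.004], [0.716, -0.698, -0.003], [-0.005, -0.001, -1.0]]
ft_force: [0.6, 0.6, -1.3]
gripper_width: 0.197
```

Run:
```python
from h import *
from plant import env
s=env.sense();R=s["ee_rot"];print(s["tool_pos"].round(4),np.degrees(np.arctan2(R[1,0],R[0,0])),s["ft_force"].round(1),s["wrist_torque"].round(3),s["gripper_width"],s["qvel"].round(2))
c=snap("w6");t=snap("s6","scene")
cv2.imwrite("pics/m6.png",np.hstack([cv2.resize(c["frame"][80:460,120:520],(400,380)),cv2.resize(t["frame"][190:290,310:415],(400,380),interpolation=2)])[:,:,::-1])
```

```text
[ 0.5348 -0.0506  0.1256] 45.762021251423604 [ 0.6  0.6 -1.3] [ 0.148 -0.032  0.117] 0.1971468182553421 [ 0.08 -0.02 -0.04 -0.03 -0.03  0.02]
```

View pics/m6.png

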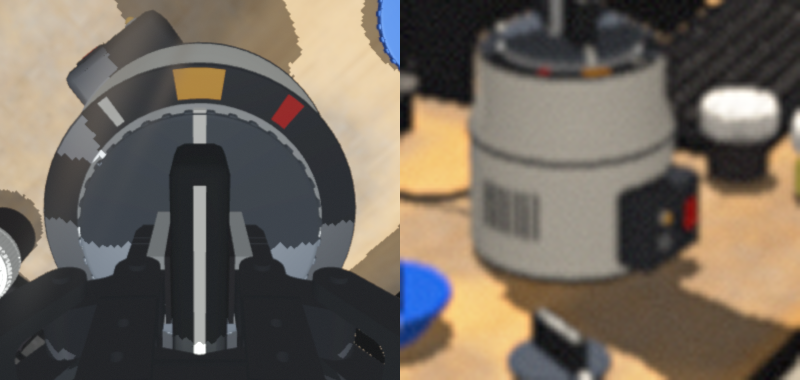

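Wrist view: the pointer (200,125 in the crop) stands in the middle of the amber band (199,83), and the spring moment of 0.117 N m matches the 0.12 stated. A small downward nudge will keep the flange firmly seated, then I'll hand in.

Emit:
send_rows(commands=[0,0,0.05,0,1,0,0,0.08,0,1,0,0,0.08,0,1,0,0,0.08,0,1,0,0,0.08,0,1])

```text
clock: 12.2
tool_pos: [0.5349, -0.0507, 0.1255]
ee_rot: [[0.698, 0.716, -0.003], [0.716, -0.698, -0.003], [-0.004, -0.0, -1.0]]
ft_force: [-2.6, 0.2, 5.6]
gripper_width: 0.195
```

Run:
```python
from plant import env
import numpy as np
s=env.sense();R=s["ee_rot"];print(s["clock"],s["tool_pos"].round(4),np.degrees(np.arctan2(R[1,0],R[0,0])),s["ft_force"].round(1),s["wrist_torque"].round(3),s["gripper_width"])
if abs(s["ft_force"][2])<25 and s["gripper_width"]>.15: print(env.close_job())
```

```text
12.2 [ 0.5349 -0.0507  0.1255] 45.760225063932495 [-2.6  0.2  5.6] [0.218 0.462 0.214] 0.19503714885182324
the job is handed in; nothing more can be done
None
```

I fitted the large dark lid on the mill, turned it about 36° clockwise, and handed the job in at 12.2 s with the lid still gripped. I did not check anything after the hand-in, and it reported no verdict.

**Last checks**
- **Pointer:** the wrist view shows the visible pointer in the middle of its amber band, well short of the red mark. I could not see the pointer on the far side.
- **Seating:** the lid stopped at the predicted height. A small final nudge down raised the vertical force reading from -1.3 to 5.6 N, so the flange is resting on the collar.
- **Turn:** the tool turned 36° from entry. The twist at the wrist was 0.117 N m, against the stated 0.12 N m in the band. After the nudge it read 0.214 N m, probably from friction.
- **Grip:** the jaws read about 17 mm open on the 18 mm bar, with the force set to 80 N.

**What failed or disagreed**
- **First grasp:** the jaws closed on nothing, above the bar. The fingertips lie about 38 mm behind the TCP that the robot reports, which contradicts the stated tool frame. I confirmed this from the wrist and scene depth images, then gripped 38 mm lower without disturbing the lid.
- **Mill position:** the top and wrist cameras disagreed by about 1.3 mm on the mill's centre. I used a value between them, and the lid went in without resistance.

The pots, the tub and the two look-alike lids were not touched.

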